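# Find the course box that came back empty

## Robot

A 6-joint arm with a two-finger parallel gripper is mounted at the origin on a cart in front of the work surface, level with it; the furniture and walls round the work are solid. World frame = base frame: x ahead of the robot, y to its left, z up, the work surface at z = 0. Lengths are in m, angles in rad, forces in N, time in s.
With the tool pointing down it reaches from about 0.3 to 0.775 m from the base axis. Payload 14.6 kg.
Tool frame: the origin (TCP) lies between the finger pads; the fingertips stand ctrl.tip_extent ahead of it and the grasp point (between the pads) lies 3 mm ahead of it (ctrl.tip_extent is the distance from the TCP to the fingertips, in m); z points along the fingers, y is the line along which they close (so a half turn about z gives the same grasp; the last joint's range is limited). The gripper opens to 94 mm and grips with 3 to 60 N. Pads are 16 mm wide; open, the fingers measure 119 mm over their backs; the gripper's body (75 mm by 177 mm) begins 78 mm behind the grasp point.
Start: joints at [-1.217, 0.3, 1.521, -0, 1.321, -0.067], TCP at [0.225, -0.502, 0.227] pointing down, gripper open.
Joint ranges: [-3.03, 3.03], [-0.79, 2.21], [0.23, 2.52], [-1.04, 4.18], [0, 3.07], [-2.55, 2.55]. Speed limits (rad/s): [2.22, 2.22, 2.57, 3.14, 3.14, 3.14].

## Interface

Orientations are given as [roll, pitch, yaw] about the fixed x, y, z axes, in that order (R = Rz(yaw) Ry(pitch) Rx(roll)).
In Python, from station import ctrl, viewer gives the robot as it stands (ctrl), with the cameras (viewer).
- The arm moves only by the shell command python3 shift.py 'ROWS' [OPENING] [FORCE]. ROWS is a JSON list of rows, 1 to 10 of them, each of 6 numbers: dx, dy, dz in m, then a rotation vector rx, ry, rz in rad; each row shifts and turns the commanded pose from where the row before left it, along the tool's axes as they then stand; what a row does not reach is not made up. A row lasts 1/10 s, in which the tool goes at most 0.05 m and 0.15 rad, less where a joint would pass 70% of its speed; a pose out of reach is approached as far as the arm can. OPENING is the finger opening in m, set as the command begins (- or left out keeps the last). The fingers move at their own pace and stop on an object; FORCE is the grip in N (left out, the last holds). Time passes only in rows, so rows that do not move let the fingers close. It prints the time, the measured TCP pose, the force, the opening and the grip force at its end.
- ctrl.get_obs(): the state, without advancing time (a new reading comes with each control period).
- viewer.camera(name): name is "scene" or "top" or "wrist"; returns a dict with "pixels" (384x512x3 uint8, blue, green, red), "fx", "fy", "cx", "cy" (pixels), "extrinsics" (4x4, takes a point from camera to world coordinates). Camera axes: x right, y up, looking along -z (the intrinsics and any distortion apply to the point x, -y, -z); pixel columns grow to the right and rows downward; lengths in m; the calibration is good to about 2 mm. A picture is of the moment at which its call begins. There is no depth.
- ctrl.hand_in(): hands the job in; it is judged then, once.
The state is a dict: "time_s": time; "qpos": joint angles; "joint_vel": joint speeds; "tau": joint torques, N m; "ee_pos": TCP position; "eef_rot": TCP orientation; "force": force on the tool from outside, world axes, zero at the start; "moment": the same for the moment, N m; "grip_width": finger opening in m; "grip_force": force on a finger pad.
Only numpy, scipy, OpenCV 4.12 (cv2) and the standard library are available. Lean on these libraries where they do the work, as an engineer would, in place of code of your own. Each camera call takes 0.05 s, during which the arm holds its last target. There are 200 camera calls.

## Task

Four look-alike course boxes have come back and stand in the sloping sorter, and one of them has nothing inside. Find it by feeling their weight, and lay that one down flat on a broad face inside the shallow query tray (standing it in the tray and tipping it over is fine). Leave the three complete boxes standing in their own slots as they were, and do not disturb the pen pot, code scanner, label roll or mouse.

Things in the scene. Friction and masses are not known exactly. Their poses are not given: they have to be found in the camera images.
- box_a: one of four identical closed plastic course boxes, 28 mm thick (x), 125 wide (y), 170 tall (z, up the box); origin at its centre, centre of mass within 15 mm of it. Starts in a slot of the sorter, leaning 28 degrees in its own plane to the sorter's -y. A complete box weighs 0.46 to 0.70 kg in all, unseen contents can slide a few mm; the empty one 0.14 to 0.21 kg.
- box_b: one of four identical closed plastic course boxes, 28 mm thick (x), 125 wide (y), 170 tall (z, up the box); origin at its centre, centre of mass within 15 mm of it. Starts in a slot of the sorter, leaning 28 degrees in its own plane to the sorter's -y. A complete box weighs 0.46 to 0.70 kg in all, unseen contents can slide a few mm; the empty one 0.14 to 0.21 kg.
- box_c: one of four identical closed plastic course boxes, 28 mm thick (x), 125 wide (y), 170 tall (z, up the box); origin at its centre, centre of mass within 15 mm of it. Starts in a slot of the sorter, leaning 28 degrees in its own plane to the sorter's -y. A complete box weighs 0.46 to 0.70 kg in all, unseen contents can slide a few mm; the empty one 0.14 to 0.21 kg.
- box_d: one of four identical closed plastic course boxes, 28 mm thick (x), 125 wide (y), 170 tall (z, up the box); origin at its centre, centre of mass within 15 mm of it. Starts in a slot of the sorter, leaning 28 degrees in its own plane to the sorter's -y. A complete box weighs 0.46 to 0.70 kg in all, unseen contents can slide a few mm; the empty one 0.14 to 0.21 kg.
- rack: grey steel sloping sorter, fixed; origin under its middle; x along the row of four slots, 66 mm apart. Its floor and the back rest on its low -y side are tilted 28 degrees about x, square to each other; a box stands on its bottom and -y edge. Slot walls 45 mm high along the box, 33 mm apart; back rest 100 mm; gap between boxes 38 mm. 278 mm long, y = -75 to +90; ends 68 mm high.
- tray: shallow wooden query tray with grey lining, fixed; 245 mm (x) by 172 mm (y) outside, 235 by 162 inside; origin amid its underside, floor 4 mm and lips 16 mm over the desk. Empty. It stands beside the sorter, to its left or right, their x axes roughly parallel.
- pen_pot: bystander: round pen pot with pens, 85 mm wide, 146 mm tall, loose, just beyond the tray's +x end; origin under its middle
- code_scanner: bystander: black hand-held code scanner upright on a steel foot, 72 x 82 mm, 144 mm tall, loose, just before the tray's -x end; origin under its middle
- label_roll: bystander: roll of white labels lying flat, 68 mm across, 30 mm high, loose, just before the tray's -x end; origin under its middle
- mouse: bystander: computer mouse, 97 x 60 mm, 36 mm tall, loose, in front of the sorter; origin under its middle

How it is judged:
By the outcome, as a careful person would: the job done as asked, in the order asked, and still so for the second after the job is handed in, with the robot touching nothing.
It also fails if it takes over 67 s, if anything falls off the work surface, if the arm or the gripper's body presses on something with over 40 N, if the wrist force passes 120 N, or if a joint passes its speed limit or range.

## Working session

There is one attempt and no reset: what is moved stays moved. The work goes in short steps, Python scripts to look and compute and a shell command to move; the robot and the scene stay as the last step left them, time stands still between calls to the robot, and variables do not carry over. Pictures are saved under pics/ and viewed, at most 10 in all, crops included, and the job is handed in when it is done.

```bash
ls; mkdir -p pics; python3 - <<'E'
from station import ctrl, viewer
import cv2
print(ctrl.tip_extent); o=ctrl.get_obs(); print(o)
for n in("scene","top"):
    c=viewer.camera(n); cv2.imwrite(f"pics/{n}0.png",cv2.resize(c["pixels"],(800,600))); print(n,c["fx"],c["fy"],c["cx"],c["cy"],c["extrinsics"],[k for k in c])
E
```

```text
pics
shift.py
station.py
0.022
{'time_s': 0.0, 'qpos': array([-1.21659608e+00,  3.00424847e-01,  1.52156638e+00,  4.95575578e-05,
        1.32067543e+00, -6.66116745e-02]), 'joint_vel': array([-0.00062672,  0.00118832, -0.00180938, -0.00038711,  0.0015477 ,
       -0.00092523]), 'tau': array([-6.06427311e-04, -5.31804621e+01, -3.52736878e+01,  7.07556750e-02,
        2.44296261e-02, -1.23195082e-04]), 'ee_pos': array([ 0.22460001, -0.50180388,  0.2269179 ]), 'eef_rot': array([-3.14052423e+00, -1.19384073e-04,  4.20799570e-01]), 'force': array([-1.44825655,  0.32363268,  0.03673128]), 'moment': array([ 0.00537872, -0.00143214,  0.01992934]), 'grip_force': 0.0, 'grip_width': 0.09377326345995221}
scene 371.3377798091893 371.3377798091893 252.42845510121336 198.3397721684684 [[-0.83718231  0.36934481 -0.40337351  0.1432094 ]
 [-0.54673375 -0.58461111  0.59942644  0.76598465]
 [-0.0144216   0.72236713  0.69135935  0.68525999]
 [ 0.          0.          0.          1.        ]] ['pixels', 'fx', 'fy', 'cx', 'cy', 'extrinsics']
top 437.00939173991236 437.00939173991236 256.3875781745153 185.3403452905916 [[-0.01476545  0.98858958 -0.14990871  0.31353128]
 [-0.99987474 -0.01545285 -0.0034216   0.27128645]
 [-0.00569908  0.14983941  0.98869392  1.19265236]
 [ 0.          0.          0.          1.        ]] ['pixels', 'fx', 'fy', 'cx', 'cy', 'extrinsics']
```

View pics/scene0.png

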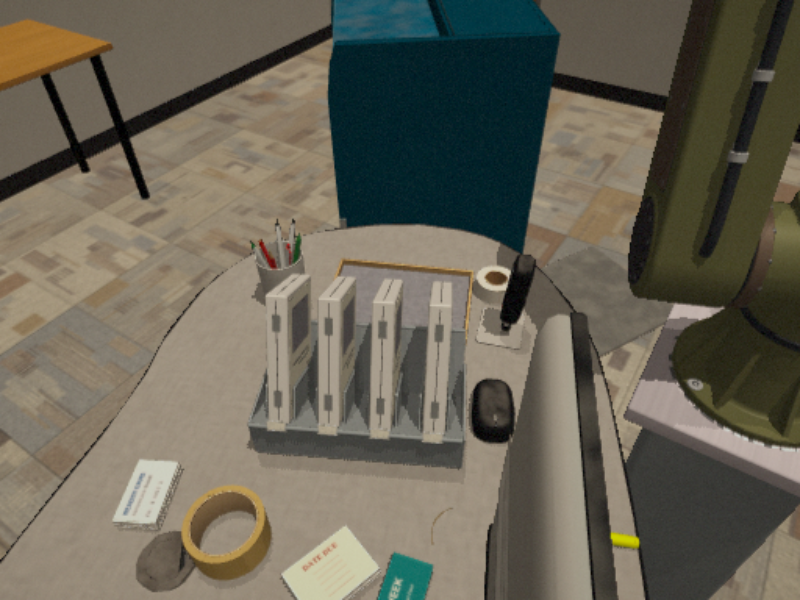

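View pics/top0.png

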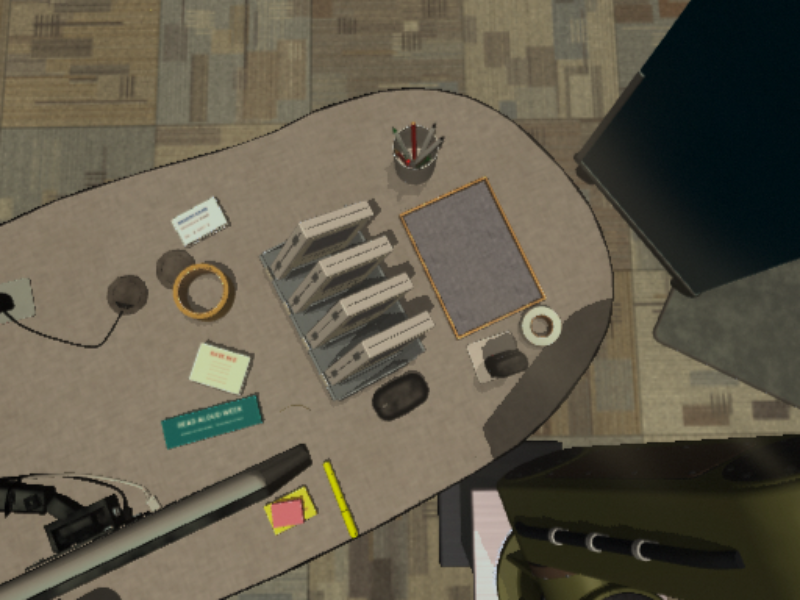

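The scene shows four boxes leaning right in the sorter (scaled top view, box tops around x 300–435, y 205–370). The tray is to the right, with corners near (401,215), (487,179), (545,299) and (459,338). The mouse is at (400,396), the scanner at (498,357), the roll at (541,326) and the pen pot at (415,155). I'll enlarge both views.

```bash
python3 - <<'E'
from station import ctrl, viewer
import cv2
p=viewer.camera("top")["pixels"][118:264,160:350]; cv2.imwrite("pics/t1.png",cv2.resize(p,None,fx=4,fy=4,interpolation=2))
p=viewer.camera("scene")["pixels"][165:305,155:320]; cv2.imwrite("pics/s1.png",cv2.resize(p,None,fx=4,fy=4,interpolation=2))
E
```

```text
(no output)
```

View pics/t1.png

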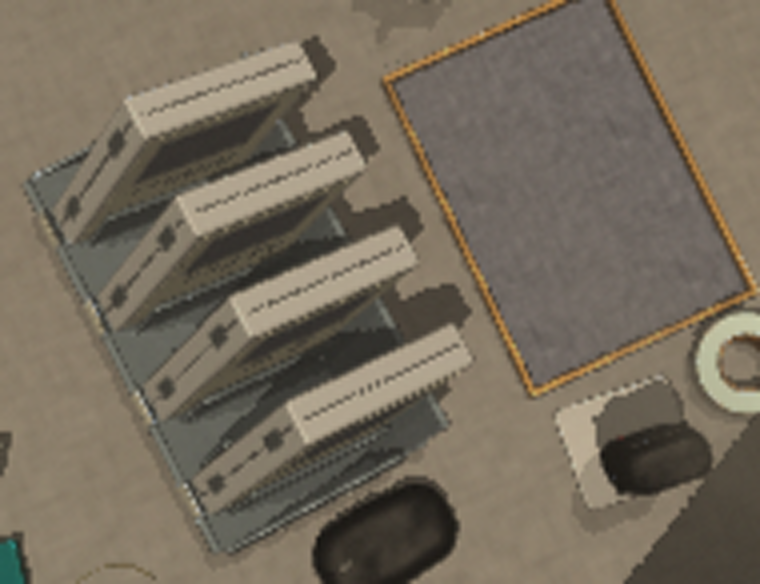

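View pics/s1.png

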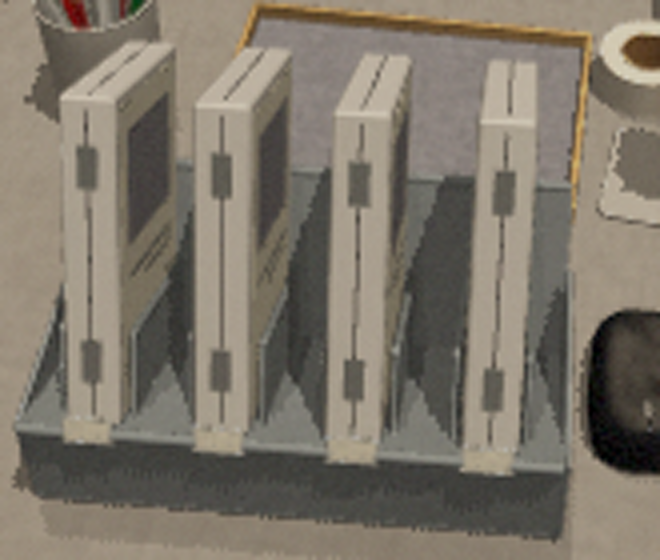

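The top crop shows the four box tops clearly, e.g. the far box's corners at (126,99), (148,138), (303,42) and (320,78). The scene crop shows the same corners, so I can fit poses to both.

```bash
cat >h.py <<'E'
from station import ctrl, viewer
import numpy as np, cv2
from scipy.optimize import least_squares
from scipy.spatial.transform import Rotation as R
def proj(c,P):
    E=c["extrinsics"]; q=(np.atleast_2d(P)-E[:3,3])@E[:3,:3]
    return np.c_[c["fx"]*q[:,0]/-q[:,2]+c["cx"], c["cy"]-c["fy"]*q[:,1]/-q[:,2]]
def ray(c,uv,z):
    E=c["extrinsics"]; d=E[:3,:3]@[(uv[0]-c["cx"])/c["fx"],-(uv[1]-c["cy"])/c["fy"],-1]
    return E[:3,3]+d*(z-E[2,3])/d[2]
Rx=R.from_euler('x',28,degrees=True).as_matrix()
def Rz(a): return R.from_euler('z',a).as_matrix()
E
python3 - <<'E'
from h import *
T=viewer.camera("top");S=viewer.camera("scene")
up=lambda a,o:(np.array(a,float)+.5)/4-.5+o
# corner order: (+x,+y),(-x,+y),(+x,-y),(-x,-y)
t=up([[(126,99),(148,138),(303,42),(320,78)],[(178,199),(196,236),(350,131),(367,168)],[(232,298),(248,337),(402,228),(418,264)],[(287,401),(305,445),(457,324),(472,360)]],[160,118])
s=up([[(62,98),(117,104),(120,42),(173,45)],[(196,104),(250,107),(243,48),(291,50)],[(334,114),(390,114),(363,55),(410,56)],[(481,122),(537,122),(490,62),(535,64)]],[155,165])
C=np.array([[.014,.0625,.085],[-.014,.0625,.085],[.014,-.0625,.085],[-.014,-.0625,.085]])
def P(p):
    A=Rz(p[3])
    return np.array([p[:3]+(C@Rx.T+[p[4+i],0,0])@A.T for i in range(4)])
def f(p):
    Q=P(p); return np.r_[(proj(T,Q.reshape(-1,3))-t.reshape(-1,2)).ravel(),(proj(S,Q.reshape(-1,3))-s.reshape(-1,2)).ravel(),100*(p[4:].sum())]
r=least_squares(f,[.4,.25,.1,.45,.1,.033,-.033,-.1])
p=r.x;print("row",p.round(4),np.degrees(p[3]));print(np.sqrt((r.fun**2).mean()))
for i in range(4): print(i,(p[:3]+Rz(p[3])@[p[4+i],0,0]).round(4))
tc=np.array([up((386,79),[160,118]),up((533,395),[160,118]),up((755,292),[160,118]),(np.array((487,179))+.5)/1.5625-.5])
w=np.array([ray(T,u,.016) for u in tc]);print(w.round(4),w.mean(0))
print(np.linalg.norm(w[0]-w[1]),np.linalg.norm(w[1]-w[2]),np.degrees(np.arctan2(*(w[0]-w[1])[1::-1])))
for n,u,z in(("pot",(415,155),.1),("scan",(498,357),.05),("roll",(541,326),.03),("mouse",(400,396),.03),("monitor end",(305,455),.4)): print(n,ray(T,(np.array(u)+.5)/1.5625-.5,z).round(3))
E
```

```text
row [ 0.4705  0.3585  0.1138  0.4815  0.0979  0.0335 -0.032  -0.0994] 27.590076265172527
0.6903442301897826
0 [0.5572 0.4039 0.1138]
1 [0.5001 0.3741 0.1138]
2 [0.4421 0.3437 0.1138]
3 [0.3823 0.3125 0.1138]
[[0.6263 0.2741 0.016 ]
 [0.4059 0.1784 0.016 ]
 [0.4735 0.0259 0.016 ]
 [0.6897 0.1187 0.016 ]] [0.54886031 0.14924161 0.016     ]
0.24030378829774648 0.1668339289398895 23.48056255726691
pot [0.706 0.248 0.1  ]
scan [0.371 0.115 0.05 ]
roll [0.424 0.037 0.03 ]
mouse [0.309 0.279 0.03 ]
monitor end [0.246 0.386 0.4  ]
```

```bash
cat >>h.py <<'E'
B=np.array([[.5572,.4039,.1138],[.5001,.3741,.1138],[.4421,.3437,.1138],[.3823,.3125,.1138]]); YAW=.4815
def box(i,by,bz):
    Rb=Rz(YAW)@Rx; p=B[i]+Rb@[0,by,bz+.003]
    return p,np.c_[Rb[:,1],Rb[:,0],-Rb[:,2]]
TC=np.array([.5489,.1492,0]); TY=np.radians(23.6)
def tray(x,y,z,tilt=0):   # TCP at tray coords; tilt>0: box top leans to tray -x
    Rb=Rz(TY)@R.from_euler('y',-tilt).as_matrix(); 
    return TC+Rz(TY)@[x,y,z],np.c_[Rb[:,1],Rb[:,0],-Rb[:,2]]
def plan(t,n,cur=None):
    o=ctrl.get_obs()
    p,Q=cur if cur else (o["ee_pos"],R.from_euler('xyz',o["eef_rot"]).as_matrix())
    v=R.from_matrix(Q.T@t[1]).as_rotvec()/n
    M=sum(Q@R.from_rotvec(k*v).as_matrix() for k in range(n))
    d=np.linalg.solve(M,t[0]-p)
    print(n,"rows",d.round(4).tolist()+v.round(4).tolist(),"|d|",np.linalg.norm(d).round(3),"|r|",np.linalg.norm(v).round(3),"target",t[0].round(3))
    return t
E
python3 - <<'E'
from h import *
Q=box(3,0,0)[1]; 
t=box(3,.03,.15)
o=ctrl.get_obs();Q0=R.from_euler('xyz',o["eef_rot"]).as_matrix()
w=(np.array([.33,-.12,.36]),Q0@R.from_rotvec(R.from_matrix(Q0.T@Q).as_rotvec()*.5).as_matrix())
plan(w,10); plan(t,10,w)
E
```

```text
10 rows [0.0364, -0.0212, -0.0083, 0.0199, 0.0187, -0.0798] |d| 0.043 |r| 0.084 target [ 0.33 -0.12  0.36]
10 rows [0.0343, 0.0099, 0.0226, 0.0199, 0.0187, -0.0798] |d| 0.042 |r| 0.084 target [0.403 0.272 0.263]
```

```bash
r='x'; python3 shift.py '[[0.036,-0.021,-0.008,0.02,0.019,-0.08],[0.036,-0.021,-0.008,0.02,0.019,-0.08],[0.036,-0.021,-0.008,0.02,0.019,-0.08],[0.036,-0.021,-0.008,0.02,0.019,-0.08],[0.036,-0.021,-0.008,0.02,0.019,-0.08],[0.036,-0.021,-0.008,0.02,0.019,-0.08],[0.036,-0.021,-0.008,0.02,0.019,-0.08],[0.036,-0.021,-0.008,0.02,0.019,-0.08],[0.036,-0.021,-0.008,0.02,0.019,-0.08],[0.036,-0.021,-0.008,0.02,0.019,-0.08]]' 0.046 30; python3 - <<'E'
from h import *
plan(box(3,.03,.16),12)
E
```

```text
time_s: 1.3
ee_pos: [0.328, -0.1224, 0.3578]
eef_rot: [-3.033, -0.247, 1.216]
force: [-0.1, 0.5, 0.1]
grip_width: 0.046
grip_force: 0.0
12 rows [0.0286, 0.0088, 0.018, 0.0166, 0.0153, -0.066] |d| 0.035 |r| 0.07 target [0.405 0.268 0.272]
```

```bash
python3 shift.py '[[0.0286,0.0088,0.018,0.0166,0.0153,-0.066],[0.0286,0.0088,0.018,0.0166,0.0153,-0.066],[0.0286,0.0088,0.018,0.0166,0.0153,-0.066],[0.0286,0.0088,0.018,0.0166,0.0153,-0.066],[0.0286,0.0088,0.018,0.0166,0.0153,-0.066],[0.0286,0.0088,0.018,0.0166,0.0153,-0.066],[0.0286,0.0088,0.018,0.0166,0.0153,-0.066],[0.0286,0.0088,0.018,0.0166,0.0153,-0.066],[0.0286,0.0088,0.018,0.0166,0.0153,-0.066],[0.0286,0.0088,0.018,0.0166,0.0153,-0.066]]' &&  python3 shift.py '[[0.0286,0.0088,0.018,0.0166,0.0153,-0.066],[0.0286,0.0088,0.018,0.0166,0.0153,-0.066],[0,0,0,0,0,0]]'; python3 - <<'E'
from h import *
plan(box(3,.03,.16),1); plan(box(3,.03,.055),3,box(3,.03,.16))
c=viewer.camera("wrist");cv2.imwrite("pics/w1.png",c["pixels"])
E
```

```text
time_s: 2.3
ee_pos: [0.4151, 0.1991, 0.2773]
eef_rot: [-3.107, -0.455, 1.904]
force: [0.8, -0.9, 0.2]
grip_width: 0.0461
grip_force: 0.0
time_s: 2.6
ee_pos: [0.4056, 0.269, 0.2698]
eef_rot: [-3.139, -0.489, 2.053]
force: [0.1, -0.4, -0.3]
grip_width: 0.0462
grip_force: 0.0
1 rows [0.0003, -0.0005, -0.0021, -0.0027, -0.0001, 0.0009] |d| 0.002 |r| 0.003 target [0.405 0.268 0.272]
3 rows [0.0, 0.0, 0.035, 0.0, 0.0, 0.0] |d| 0.035 |r| 0.0 target [0.383 0.312 0.179]
```

View pics/w1.png

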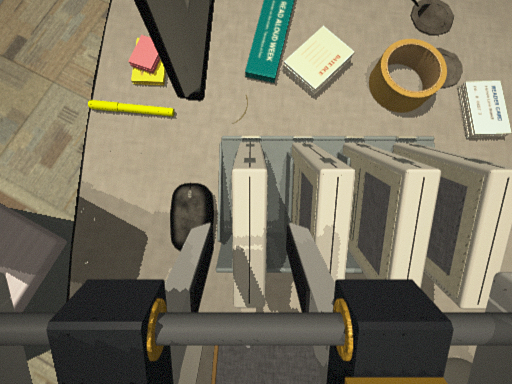

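The box ahead (column about 250) is centred between the fingers (210 to 287). I'll descend, close and lift slightly.

```bash
python3 shift.py '[[0,0,0.03,0,0,0],[0,0,0.03,0,0,0],[0,0,0.03,0,0,0],[0,0,0.013,0,0,0],[0,0,0,0,0,0]]' && python3 shift.py '[[0,0,0,0,0,0],[0,0,0,0,0,0],[0,0,0,0,0,0],[0,0,0,0,0,0]]' 0.02 30
```

```text
time_s: 3.15
ee_pos: [0.3839, 0.309, 0.1788]
eef_rot: [-3.138, -0.488, 2.047]
force: [0.4, -0.6, 0.5]
grip_width: 0.0458
grip_force: 0.0
time_s: 3.55
ee_pos: [0.385, 0.3091, 0.1806]
eef_rot: [3.141, -0.487, 2.049]
force: [1.4, -4.5, 6.4]
grip_width: 0.0276
grip_force: 30.0
```

```bash
python3 shift.py '[[0.001,0,-0.004,0,0,0],[0.001,0,-0.004,0,0,0],[0.001,0,-0.004,0,0,0],[0,0,0,0,0,0],[0,0,0,0,0,0],[0,0,0,0,0,0]]'; python3 shift.py '[[0,0,0,0,0,0]]'
```

```text
time_s: 4.15
ee_pos: [0.3855, 0.3067, 0.1914]
eef_rot: [-3.14, -0.488, 2.048]
force: [-0.5, -0.4, -5.1]
grip_width: 0.0277
grip_force: 30.0
time_s: 4.25
ee_pos: [0.3855, 0.3067, 0.1914]
eef_rot: [-3.14, -0.488, 2.048]
force: [-0.0, -1.2, -4.3]
grip_width: 0.0278
grip_force: 30.0
```

About 4.7 N, so this box is full. I'll put it back, release, and move to the next box (66 mm along +tool y).

```bash
python3 shift.py '[[-0.001,0,0.004,0,0,0],[-0.001,0,0.004,0,0,0],[-0.001,0,0.004,0,0,0],[0,0,0.001,0,0,0],[0,0,0,0,0,0]]' && python3 shift.py '[[0,0,0,0,0,0],[0,0,0,0,0,0],[0,0,0,0,0,0],[0,0,0,0,0,0]]' 0.046 && python3 shift.py '[[0,0,-0.02,0,0,0],[0,0,-0.03,0,0,0],[0,0,-0.03,0,0,0],[0,0,0,0,0,0]]'; python3 - <<'E'
from h import *
plan(box(2,.03,.137),2)
E
```

```text
time_s: 4.75
ee_pos: [0.3846, 0.3094, 0.1804]
eef_rot: [3.141, -0.487, 2.05]
force: [-1.7, -14.6, 19.9]
grip_width: 0.0278
grip_force: 30.0
time_s: 5.15
ee_pos: [0.384, 0.3099, 0.1786]
eef_rot: [-3.14, -0.488, 2.049]
force: [-0.2, 0.5, -0.8]
grip_width: 0.0459
grip_force: 0.0
time_s: 5.55
ee_pos: [0.4029, 0.2761, 0.2522]
eef_rot: [3.137, -0.487, 2.05]
force: [-0.9, 0.4, -0.1]
grip_width: 0.046
grip_force: 0.0
2 rows [0.001, 0.033, 0.0011, 0.0026, 0.0009, -0.001] |d| 0.033 |r| 0.003 target [0.46  0.309 0.251]
```

```bash
python3 shift.py '[[0.001,0.033,0.001,0,0,0],[0,0.033,0,0,0,0],[0,0,0,0,0,0],[0,0,0.03,0,0,0],[0,0,0.03,0,0,0],[0,0,0.022,0,0,0],[0,0,0,0,0,0]]' && python3 shift.py '[[0,0,0,0,0,0],[0,0,0,0,0,0],[0,0,0,0,0,0],[0,0,0,0,0,0]]' 0.02 30 && python3 shift.py '[[0.001,0,-0.004,0,0,0],[0.001,0,-0.004,0,0,0],[0.001,0,-0.004,0,0,0],[0,0,0,0,0,0],[0,0,0,0,0,0],[0,0,0,0,0,0]]'; python3 shift.py '[[0,0,0,0,0,0]]'
```

```text
time_s: 6.25
ee_pos: [0.4394, 0.3424, 0.1735]
eef_rot: [-3.134, -0.488, 2.047]
force: [0.2, -0.2, -0.5]
grip_width: 0.0464
grip_force: 0.0
time_s: 6.65
ee_pos: [0.4421, 0.342, 0.1775]
eef_rot: [3.141, -0.488, 2.049]
force: [1.3, -1.8, 5.4]
grip_width: 0.0278
grip_force: 30.0
time_s: 7.25
ee_pos: [0.4429, 0.3395, 0.1882]
eef_rot: [-3.14, -0.488, 2.048]
force: [-0.3, 0.7, -2.1]
grip_width: 0.0281
grip_force: 30.0
time_s: 7.35
ee_pos: [0.4429, 0.3396, 0.1882]
eef_rot: [-3.14, -0.488, 2.048]
force: [-0.7, 0.0, -2.1]
grip_width: 0.0278
grip_force: 30.0
```

About 2.1 N, so this looks like the empty one. I'll lift it clear and confirm.

```bash
python3 shift.py '[[0,0,-0.02,0,0,0],[0,0,-0.03,0,0,0],[0,0,-0.03,0,0,0],[0,0,-0.03,0,0,0],[0,0,-0.03,0,0,0],[0,0,-0.02,0,0,0],[0,0,0,0,0,0],[0,0,0,0,0,0],[0,0,0,0,0,0]]' && python3 -c "
from h import *
for i in range(4):
    print(ctrl.get_obs()['force']); viewer.camera('top')
"
```

```text
time_s: 8.25
ee_pos: [0.4771, 0.2734, 0.3283]
eef_rot: [-3.138, -0.488, 2.048]
force: [0.0, 0.1, -2.2]
grip_width: 0.0282
grip_force: 30.0
[ 1.89589420e-03  9.89649757e-02 -2.20624594e+00]
[-0.26916046 -0.00957383 -2.41162191]
[ 0.85093474 -0.04575882 -2.27591298]
[-0.17669605  0.30228316 -1.47465697]
```

Empty confirmed at about 2.1 N (0.21 kg). Next I'll work out the exact grasp and plan the tray placing: tilted 30° so the top leans to tray -x, with the pivot edge on the floor at x' = 0.078.

```bash
cat >>h.py <<'E'
def rest(th,gy=.03,gz=.143,h=0):
    th=np.radians(th); c,s=np.cos(th),np.sin(th)
    return tray(.078+.014*c-gz*s,gy,.004+.014*s+gz*c+h,th)
E
python3 - <<'E'
from h import *
Rb=Rz(YAW)@Rx; print((Rb.T@(np.array([.4421,.342,.1775])-B[2])).round(4))
o=ctrl.get_obs();Q=R.from_euler('xyz',o["eef_rot"]).as_matrix()
w=(o["ee_pos"]+Rz(YAW)@[0,-.14,.02],Q)
plan(w,4); a=plan(rest(0,h=.13),5,w); b=plan(rest(30,h=.06),5,a); plan(rest(30),3,b)
E
```

```text
[-0.0008  0.0286  0.057 ]
4 rows [-0.0286, 0.0001, -0.0208, 0.0, 0.0, 0.0] |d| 0.035 |r| 0.0 target [0.542 0.149 0.349]
5 rows [0.0003, 0.0199, 0.0152, -0.0037, -0.0975, 0.013] |d| 0.025 |r| 0.098 target [0.621 0.214 0.277]
5 rows [0.0, -0.018, 0.0132, -0.1047, -0.0, 0.0] |d| 0.022 |r| 0.105 target [0.554 0.184 0.195]
3 rows [-0.0, -0.01, 0.0173, 0.0, 0.0, 0.0] |d| 0.02 |r| 0.0 target [0.554 0.184 0.135]
```

```bash
python3 shift.py '[[-0.0286,0,-0.0208,0,0,0],[-0.0286,0,-0.0208,0,0,0],[-0.0286,0,-0.0208,0,0,0],[-0.0286,0,-0.0208,0,0,0],[0,0.02,0.015,-0.0037,-0.0975,0.013],[0,0.02,0.015,-0.0037,-0.0975,0.013],[0,0.02,0.015,-0.0037,-0.0975,0.013],[0,0.02,0.015,-0.0037,-0.0975,0.013],[0,0.02,0.015,-0.0037,-0.0975,0.013],[0,0,0,0,0,0]]'; python3 - <<'E'
from h import *
cv2.imwrite("pics/top2.png",viewer.camera("top")["pixels"][60:300,150:400].repeat(2,0).repeat(2,1))
b=plan(rest(30,h=.06),5); plan(rest(30),3,b)
E
```

```text
time_s: 9.45
ee_pos: [0.6221, 0.2141, 0.275]
eef_rot: [-3.139, 0.002, 1.985]
force: [0.4, -0.1, -1.3]
grip_width: 0.0276
grip_force: 30.0
5 rows [0.0002, -0.018, 0.013, -0.1051, -0.0003, 0.0004] |d| 0.022 |r| 0.105 target [0.554 0.184 0.195]
3 rows [-0.0, -0.01, 0.0173, 0.0, 0.0, 0.0] |d| 0.02 |r| 0.0 target [0.554 0.184 0.135]
```

View pics/top2.png

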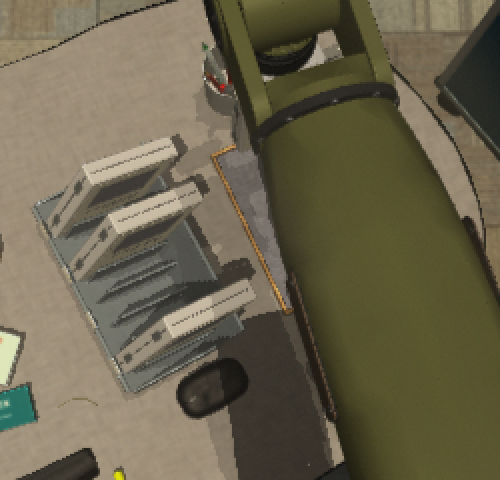

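The other three boxes stand in place and the third slot is empty; the arm hides most of the tray. Next I'll tilt and lower.

```bash
python3 shift.py '[[0,-0.018,0.013,-0.105,0,0],[0,-0.018,0.013,-0.105,0,0],[0,-0.018,0.013,-0.105,0,0],[0,-0.018,0.013,-0.105,0,0],[0,-0.018,0.013,-0.105,0,0],[0,0,0,0,0,0],[0,-0.01,0.0173,0,0,0],[0,-0.01,0.0173,0,0,0],[0,-0.006,0.0105,0,0,0],[0,0,0,0,0,0]]'; python3 - <<'E'
from h import *
cv2.imwrite("pics/sc2.png",viewer.camera("scene")["pixels"][120:300,140:390].repeat(3,0).repeat(3,1))
plan(rest(30),1)
E
```

```text
time_s: 10.5
ee_pos: [0.555, 0.1818, 0.1439]
eef_rot: [2.618, -0.001, 1.982]
force: [-0.9, 0.0, -1.7]
grip_width: 0.0277
grip_force: 30.0
1 rows [0.0025, -0.0055, 0.0085, 0.0017, -0.0001, -0.0009] |d| 0.01 |r| 0.002 target [0.554 0.184 0.135]
```

View pics/sc2.png

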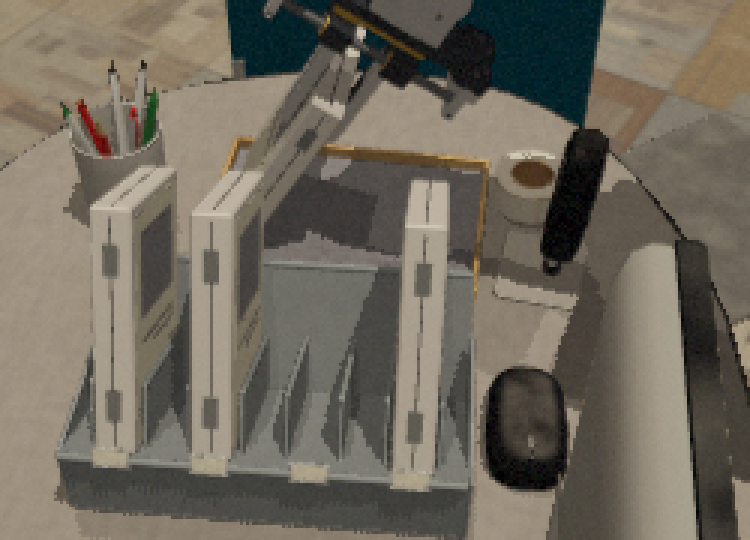

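The box is tilted over the tray and the gripper is clear of the scanner (575,195). I'll touch down, then open.

```bash
python3 shift.py '[[0.002,-0.002,0.004,0,0,0],[0,-0.002,0.003,0,0,0],[0,0,0,0,0,0]]' && python3 shift.py '[[0,-0.001,0.002,0,0,0],[0,0,0,0,0,0]]' && python3 shift.py '[[0,0,0,0,0,0],[0,0,0,0,0,0],[0,0,0,0,0,0],[0,0,0,0,0,0],[0,0,0,0,0,0]]' 0.048 && python3 shift.py '[[0,0,-0.01,0,0,0],[0,0,-0.01,0,0,0],[0,0,-0.01,0,0,0],[0,0,0,0,0,0],[0,0,0,0,0,0]]'; python3 - <<'E'
from h import *
cv2.imwrite("pics/sc3.png",viewer.camera("scene")["pixels"][120:300,140:390].repeat(3,0).repeat(3,1))
E
```

```text
time_s: 10.85
ee_pos: [0.5542, 0.1841, 0.1365]
eef_rot: [2.616, -0.0, 1.983]
force: [-0.4, 0.4, -2.2]
grip_width: 0.028
grip_force: 30.0
time_s: 11.05
ee_pos: [0.5544, 0.1841, 0.1343]
eef_rot: [2.616, -0.0, 1.982]
force: [-0.1, -0.5, -1.4]
grip_width: 0.0277
grip_force: 30.0
time_s: 11.55
ee_pos: [0.5545, 0.1841, 0.1345]
eef_rot: [2.615, 0.0, 1.982]
force: [-0.6, -0.5, -0.5]
grip_width: 0.0484
grip_force: 0.2
time_s: 12.05
ee_pos: [0.5407, 0.178, 0.1608]
eef_rot: [2.615, 0.0, 1.982]
force: [-0.8, 0.1, -0.7]
grip_width: 0.048
grip_force: 0.2
```

View pics/sc3.png

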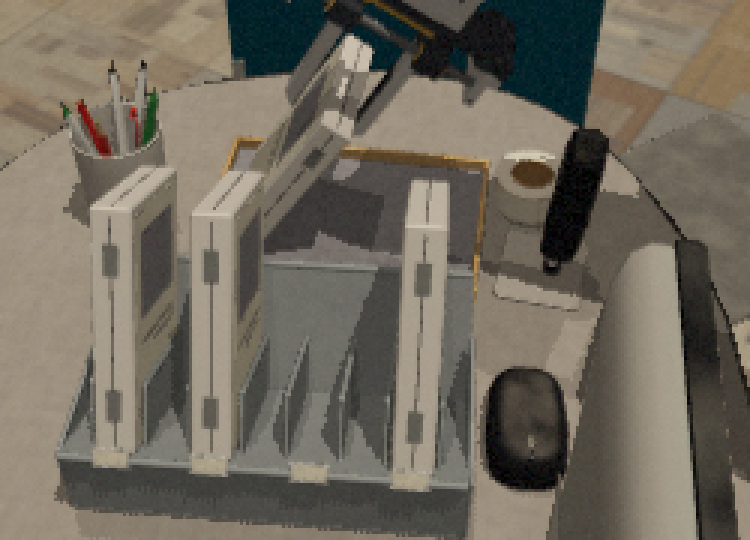

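The box leans on the lower finger as intended (around (330,110)). I'll slide the fingers out.

```bash
python3 shift.py '[[0,0,-0.01,0,0,0],[0,0,-0.01,0,0,0],[0,0,-0.02,0,0,0],[0,0,-0.03,0,0,0],[0,0,-0.03,0,0,0],[0,0,0,0,0,0],[0,0,0,0,0,0]]' && python3 shift.py '[[-0.03,0,-0.04,0,0,0],[-0.03,0,-0.04,0,0,0],[-0.03,0,-0.03,0,0,0],[-0.04,0,0,0,0,0],[-0.04,0,0,0,0,0],[-0.04,0,0,0,0,0],[-0.04,0,0,0,0,0],[0,0,0,0,0,0]]'; python3 - <<'E'
from h import *
a=viewer.camera("scene")["pixels"][120:300,140:390].repeat(2,0).repeat(2,1);b=viewer.camera("top")["pixels"][60:260,150:400]
cv2.imwrite("pics/f.png",np.hstack([a[:,:400],cv2.resize(b,(400,320))[:].repeat(1,0) if 0 else cv2.copyMakeBorder(cv2.resize(b,(400,320)),0,40,0,0,0)]))
E
```

```text
time_s: 12.8
ee_pos: [0.4946, 0.1579, 0.2476]
eef_rot: [2.614, 0.0, 1.982]
force: [0.6, -1.4, 0.1]
grip_width: 0.048
grip_force: 0.0
time_s: 13.6
ee_pos: [0.5452, -0.0968, 0.3396]
eef_rot: [2.618, -0.002, 1.979]
force: [-1.0, -0.5, 0.0]
grip_width: 0.0481
grip_force: 0.0
```

View pics/f.png

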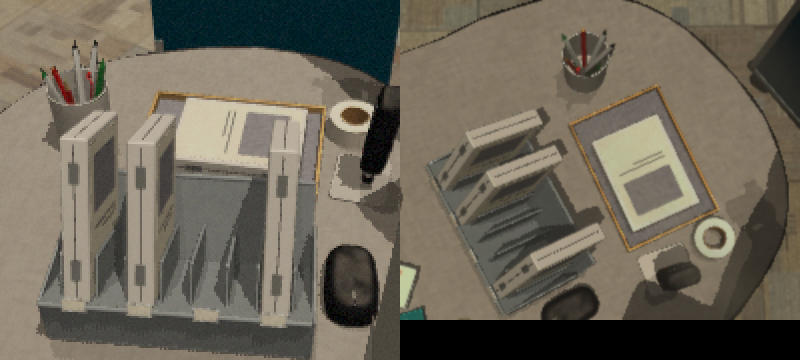

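The box lies flat inside the tray (right half, around (645,172)) and the bystanders look untouched. I'll check numerically that box 3 went back to where it was.

```bash
python3 - <<'E'
from h import *
g=lambda x:cv2.cvtColor(x,6)
for n,f,sl,(x0,x1,y0,y1) in(("scene","s1",np.s_[165:305,155:320],(470,545,55,330)),("top","t1",np.s_[118:264,160:350],(275,475,320,460))):
    a=g(cv2.imread(f"pics/{f}.png"));b=g(cv2.resize(viewer.camera(n)["pixels"][sl],None,fx=4,fy=4,interpolation=2))
    m=cv2.matchTemplate(b,a[y0:y1,x0:x1],cv2.TM_CCOEFF_NORMED);_,s,_,l=cv2.minMaxLoc(m);print(n,s,(l[0]-x0)/4,(l[1]-y0)/4,"px shift")
E
```

```text
scene 0.8943969011306763 0.0 0.25 px shift
top 0.9728851318359375 0.0 0.0 px shift
```

```bash
python3 -c "
from station import ctrl, viewer
print(ctrl.hand_in())"
```

```text
the job is handed in; nothing more can be done
None
```

I handed in the job at about 14 s of robot time: the empty box (about 0.21 kg, third slot from the pen-pot end) lies flat in the query tray, the other three stand in their slots and the bystanders look untouched; I weighed only two boxes, the other at about 0.48 kg, and stopped once the empty one was clear.

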